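# Fit the crank handle, shut the glaze feed valve and back it off two turns

## Task

Take the wooden crank handle out of its parking block and stand it in the socket on the handwheel of the glaze feed valve, fully home. With it, turn the wheel clockwise until the valve is shut against its stop, then back it off exactly two full turns anticlockwise, and finish while still gripping the handle upright and home in its socket, with the wheel at rest. Leave the T-shaped key in the block and the cup, tile and jar where they stand.

Things in the scene. Friction and masses are not known exactly. Their poses are not given: they have to be found in the camera images.
- handle_center (a point): Half-way up the loose crank handle (84 mm long, 0.12 kg), z along it to its top. Dark round wooden grip, 24 mm thick, from -9 to +42 mm (straight from +3 to +30); steel flange 25 mm across from -14 to -9; below it a 14 mm steel shank, 28 mm long, nose tapered to 6 mm, tip at -42. It starts upright in one bore of the parking block, flange on the block, top 92 mm above the table.
- handle_flange (a point): The point on the crank handle's axis at the underside of its flange, 14 mm below handle_center.
- rack: Parking block: fixed pale wooden block 56 x 130 x 36 mm, origin at the centre of its underside, long side along its y. Two 17.5 mm bores at y = +40 and -40 mm; the crank handle stands loose in one, the T-shaped key in the other; which is which varies.
- tee_key: The T-shaped key standing in the other bore: an all-steel shank with flange and a crossbar on top, 64 mm wide and 78 mm high in all. Origin at its lower tip. Not needed; it stays there.
- wheel_axis (a point): Point on the handwheel's upright axis at the height of the socket's mouth, 114 mm above the table. Grey three-spoked wheel: rim radius 50 mm, bar 12 mm thick, rim 90 mm above the table, hub and nut up to 104 mm. It sits on a brass valve fixed to the table by a 120 x 120 mm plate, a hose tail reaching 79 mm to either side.
- socket_mouth (a point): Centre of the mouth of the round socket on the handwheel's rim, 50 mm from the axis, 114 mm above the table; turns with the wheel. Socket 33 mm across, upright bore 18 mm wide and 30 mm deep: the handle's shank drops in with 1 to 2 mm play all round until its flange rests on the mouth, and may spin in it.
- handwheel (a joint): Wheel angle in rad: 0 = shut on its rigid stop, growing anticlockwise from above as it opens; a turn is 6.283. Starts 2.6 to 5.6 rad open; no other stop before 20 rad. Turning takes about 0.12 N m (2.5 to 4 N at the handle); it stays where left. The socket's direction when shut varies; two full turns bring it back to that direction.
- cup: Pale fired cup, 64 mm across and 79 mm high, origin under its centre. A bystander.
- tile: L-shaped test tile, 30 x 34 x 61 mm, origin under its centre. A bystander.
- jar: Lidded jar, 58 mm across and 80 mm high, origin under its centre. A bystander.
There are look-alikes about, which are no part of the job. Leave any turquoise look-alike of the part that bears handle_center alone.

How it is judged (in metres and radians):
On the way, in this order (a step that is already met when the one before it is completed fails the run):
1. the crank handle stands fully home in the handwheel's socket (horizontal distance between handle_flange and socket_mouth below 0.005 m and z of handle_flange in the frame of socket_mouth below 0.004 m and angle between handle_center's own z axis and vertical below 0.15 rad), for 0.2 s.
2. the valve is shut against its stop with the handle in the socket (value of joint handwheel below 0.07 rad and horizontal distance between handle_flange and socket_mouth below 0.006 m and z of handle_flange in the frame of socket_mouth below 0.01 m), for 0.1 s.
At the end, for the whole second after the job is handed in: The handwheel is at rest two full turns (12.57 rad, within 0.22 rad or about 12 degrees) open from its stop, the handle stands upright (within 0.15 rad) in the socket with its flange no more than 6 mm above the mouth and 5 mm off its centre, and the fingers are gripping it with more than 3 N (value of joint handwheel between 12.346 and 12.786 rad and velocity of joint handwheel between -0.1 and 0.1 rad/s and horizontal distance between handle_flange and socket_mouth below 0.005 m and z of handle_flange in the frame of socket_mouth below 0.006 m and angle between handle_center's own z axis and vertical below 0.15 rad and contact force between the fingers and crank_handle above 3 N); the arm keeps its last pose, push and grip.
It fails at once if the T-shaped key is moved out of its place (distance of tee_key from where it was at the start of the episode above 0.015 m).
It fails at once if the cup, tile or jar is knocked away (distance of any of cup, tile, jar from where it was at the start of the episode above 0.03 m).
It also fails if it takes over 72 s, if anything falls off the work surface, if the arm or the gripper's body presses on something with over 40 N, if the wrist force passes 120 N, or if a joint passes its speed limit or range.

## Robot

A 6-joint arm with a two-finger parallel gripper is mounted at the origin on a cart in front of the work surface, level with it; the furniture and walls round the work are solid. World frame = base frame: x ahead of the robot, y to its left, z up, the work surface at z = 0. Lengths are in mm, angles in rad, forces in N, time in s.
With the tool pointing down it reaches from about 325 to 900 mm from the base axis. Payload 3.5 kg.
Tool frame: the origin (TCP) lies midway between the tips of the shut fingers; the grasp point (between the pads) lies 19 mm behind it; z points along the fingers, y is the line along which they close (so a half turn about z gives the same grasp; the last joint's range is limited). The gripper opens to 85 mm and grips with 20 to 120 N. Pads are 22 mm wide; open, the fingers measure 114 mm over their backs; the gripper's body (76 mm by 85 mm) begins 54 mm behind the grasp point. The pads swing forward as they close: fully open they stand 13 mm farther back than shut.
Start: joints at [-1.329, 0.276, -0.026, 1.268, 0, 1.467], TCP at [211.243, -588.216, 209.713] pointing down, gripper open.
Joint ranges: [-3.12, 3.12], [-0.85, 1.88], [-1.08, 1.24], [-1.95, 2.15], [-1.57, 1.53], [-3.14, 3.14]. Speed limits (rad/s): [2.57, 2.57, 3.14, 3.14, 3.14, 3.14].

## Interface

Orientations are given as a unit quaternion [x, y, z, w].
In Python, from cell import ctrl gives the robot as it stands.
- The arm moves only by the tool step_arm, never from a script. Its argument "commands" is a list of rows, each an object with "angular": the turn, a rotation vector about the tool's x, y, z in rad, a list of three; "travel": the shift along the tool's x, y, z in mm, a list of three; "hand": the finger opening in mm, from 0 to 85.4. In form: [{"angular": [ax, ay, az], "travel": [tx, ty, tz], "hand": hand}, ...]. A call has 1 to 12 rows; each row is the pose to reach, as a shift and turn from the pose commanded when the call began, along the tool's axes at that moment; what a row does not reach only later rows make up. A row lasts 1/8 s, in which the tool goes at most 62.5 mm and 10.7 degrees, less where a joint would pass 70% of its speed; a pose out of reach is approached as far as the arm can. A call with a gripper value outside its range is refused whole. The fingers move at their own pace and stop on an object; "squeeze" is the grip in N (left out, the last holds). Time passes only in rows, so rows that repeat a pose let the fingers close. It gives the time, the measured TCP pose, the force, the opening and the grip force at its end, in the units of the state.
- ctrl.read_state(): the state, without advancing time (a new reading comes with each control period).
- ctrl.read_camera(name): name is "side" or "top" or "wrist"; returns (picture, depth): 420x560x3 uint8, blue, green, red; 420x560 float32, mm along the optical axis (not along the pixel's ray), 0 where there is no reading.
- ctrl.camera_model(name): a dict with "camera_matrix" (3x3 intrinsics, pixels), "origin" and "rotation" of the camera in the world. Camera axes: x right, y up, looking along -z (the intrinsics and any distortion apply to the point x, -y, -z); pixel columns grow to the right and rows downward; lengths in mm; the calibration is good to about 2 mm. A picture is of the moment at which its call begins: read the wrist's pose just before it. camera_model takes no time and is no camera call; for the wrist camera it gives the pose at the moment of the call.
- ctrl.sign_off(): hands the job in; it is judged then, once.
Trained networks look in the newest picture that a camera, given by its name, has taken for a name from the list of things; names that differ only in an ending like _2 or _b are one class to them, and where a whole thing is asked for, a point or a joint stands for the part that bears it (a point fixed in the world has none). Each returns a list of dicts, best first, with "conf" (0 to 1); they miss things now and then, are a little off and sometimes report something else, mostly with a low value. They report only what shows in the picture. A call takes as long as a camera call. They do not tell look-alikes from the thing itself.
- ctrl.look_for(camera, name): "location" ([row, column] in pixels, amid what is visible of it).
- ctrl.place_of(camera, name): "location" ([row, column] in pixels: a listed point, or the origin of a listed thing).
The state is a dict: "t": time; "qpos": joint angles; "joint_velocities": joint speeds; "effort": joint torques, N m; "tcp_pos": TCP position; "tcp_rot": TCP orientation; "wrist_force": force on the tool from outside, world axes, zero at the start; "torque": the same for the moment, N m; "gripper_width": opening from 0.0 (shut) to 1.0 (fully open); "gripper_force": force on a finger pad.
Only numpy, scipy, OpenCV 4.12 (cv2) and the standard library are available. Lean on these libraries where they do the work, as an engineer would, in place of code of your own. Each camera call takes 0.05 s, during which the arm holds its last target. There are 200 camera calls.

## Working session

There is one attempt and no reset: what is moved stays moved. The work goes in short steps, Python scripts to look and compute and a tool call to move; the robot and the scene stay as the last step left them, time stands still between calls to the robot, and variables do not carry over. Pictures are saved under pics/ and viewed, at most 10 in all, crops included, and the job is handed in when it is done.

Besides the shell and the picture viewer there is one more tool, called after "Request:" as name(argument=value, ...) on one line, values as JSON. step_arm: Moves the arm, as the interface text tells. Its arguments: {"type":"object","properties":{"commands":{"type":"array","items":{"type":"object","properties":{"angular":{"type":"array","items":{"type":"number"}},"travel":{"type":"array","items":{"type":"number"}},"hand":{"type":"number"}}}},"squeeze":{"type":"number"}},"required":["commands"]}

```bash
ls; mkdir -p pics; cat > h.py <<'E'
import numpy as np, cv2
from cell import ctrl
def ray(cam,m,px):
    K=np.array(m["camera_matrix"]);R=np.array(m["rotation"]);o=np.array(m["origin"])
    r,c=px; d=np.linalg.inv(K)@[c,r,1]; d=R@[d[0],-d[1],-d[2]]
    return o,d
def at_z(cam,m,px,z):
    o,d=ray(cam,m,px); return o+d*(z-o[2])/d[2]
def deproj(cam,m,px,depth):
    o,d=ray(cam,m,px); return o+d*depth
def proj(m,p):
    K=np.array(m["camera_matrix"]);R=np.array(m["rotation"]);q=R.T@(np.array(p)-np.array(m["origin"]))
    u=K@[q[0],-q[1],-q[2]]; return u[1]/u[2],u[0]/u[2]
E
python3 - <<'E'
from h import *
ims=[]
for c in ["top","side"]:
    im,d=ctrl.read_camera(c); m=ctrl.camera_model(c); print(c,{k:np.round(v,3).tolist() for k,v in m.items() if k in("origin","rotation","camera_matrix")}, [k for k in m])
    cv2.imwrite(f"pics/{c}0.png",im); np.save(f"{c}0.npy",d)
    for n,z in [("handle_center",50),("socket_mouth",114),("wheel_axis",114),("rack",0),("tee_key",8),("cup",0),("tile",0),("jar",0)]:
        for q in ctrl.place_of(c,n)[:4]:
            print(n,round(q["conf"],2),np.round(q["location"],1),np.round(at_z(c,m,q["location"],z),1))
s=ctrl.read_state();print(s["t"],s["tcp_pos"],s["tcp_rot"])
E
```

```text
pics
top {'camera_matrix': [[425.832, 0.0, 276.045], [0.0, 425.832, 212.065], [0.0, 0.0, 1.0]], 'origin': [459.304, -42.122, 989.487], 'rotation': [-0.045, 0.045, 0.711, -0.701]} ['camera_matrix', 'origin', 'rotation']Traceback (most recent call last):
  File "<stdin>", line 8, in <module>
  File "h.py", line 8, in at_z
    o,d=ray(cam,m,px); return o+d*(z-o[2])/d[2]
        ~~~^^^^^^^^^^
  File "h.py", line 5, in ray
    r,c=px; d=np.linalg.inv(K)@[c,r,1]; d=R@[d[0],-d[1],-d[2]]
                                          ~^~~~~~~~~~~~~~~~~~~
ValueError: matmul: Input operand 1 has a mismatch in its core dimension 0, with gufunc signature (n?,k),(k,m?)->(n?,m?) (size 3 is different from 4)
```

```bash
sed -i 's/R=np.array(m\["rotation"\])/R=Rot.from_quat(m["rotation"]).as_matrix()/; 1a from scipy.spatial.transform import Rotation as Rot' h.py
python3 - <<'E'
from h import *
for c in ["top","side"]:
    im,d=ctrl.read_camera(c); m=ctrl.camera_model(c); print(c,{k:np.round(v,3).tolist() for k,v in m.items()})
    cv2.imwrite(f"pics/{c}0.png",im); np.save(f"{c}0.npy",d)
    for n,z in [("handle_center",50),("socket_mouth",114),("wheel_axis",114),("rack",0),("tee_key",8),("cup",0),("tile",0),("jar",0)]:
        for q in ctrl.place_of(c,n)[:4]:
            print(n,round(q["conf"],2),np.round(q["location"],1),np.round(at_z(c,m,q["location"],z),1))
s=ctrl.read_state();print(s["t"],s["tcp_pos"],s["tcp_rot"])
E
```

```text
top {'camera_matrix': [[425.832, 0.0, 276.045], [0.0, 425.832, 212.065], [0.0, 0.0, 1.0]], 'origin': [459.304, -42.122, 989.487], 'rotation': [-0.045, 0.045, 0.711, -0.701]}
handle_center 0.63 [259.6 304.3] [ 472.9 -103.8   50. ]
handle_center 0.62 [231.5 269.9] [535.7 -29.1  50. ]
socket_mouth 0.73 [261. 165.] [473.2 185.1 114. ]
wheel_axis 0.87 [238.5 173.4] [518.9 168.6 114. ]
rack 0.79 [255.5 320.8] [ 482.5 -145.4    0. ]
tee_key 0.79 [252.8 336.9] [ 487.9 -181.7    8. ]
cup 0.78 [159.3 291.9] [711.2 -82.9   0. ]
tile 0.72 [143.8 234.1] [751.2  54.6   0. ]
jar 0.97 [163.4 394.3] [ 697.7 -326.     0. ]
side {'camera_matrix': [[450.367, 0.0, 277.43], [0.0, 450.367, 217.132], [0.0, 0.0, 1.0]], 'origin': [490.746, -797.37, 697.407], 'rotation': [0.435, -0.029, -0.054, 0.898]}
handle_center 0.81 [237.6 249. ] [524.5 -49.5  50. ]
handle_center 0.7 [259.2 225.1] [ 470.3 -111.8   50. ]
handle_center 0.54 [263.9 183.7] [ 385.8 -115.9   50. ]
handle_center 0.29 [258.8 335. ] [ 696.9 -137.3   50. ]
socket_mouth 0.89 [161.8 220.6] [472.6 169.7 114. ]
socket_mouth 0.55 [288.4 232.1] [ 482.  -254.5  114. ]
socket_mouth 0.24 [350.4 357.8] [ 666.2 -404.   114. ]
wheel_axis 0.92 [164.3 235.7] [509.  153.8 114. ]
rack 0.56 [288.4 232.3] [ 480.7 -148.5    0. ]
rack 0.21 [165.1 236.4] [514.4 335.    0. ]
tee_key 0.71 [300.1 239.7] [ 494.1 -189.2    8. ]
cup 0.91 [256.8 332. ] [707.5 -79.2   0. ]
tile 0.5 [219. 333.] [739.7  54.4   0. ]
jar 0.8 [353.2 357.2] [ 697.8 -332.8    0. ]
1.0 [ 211.25647175 -588.22664354  209.73768012] [9.85178122e-01 1.71534448e-01 1.83549346e-05 2.41026886e-05]
```

View pics/top0.png

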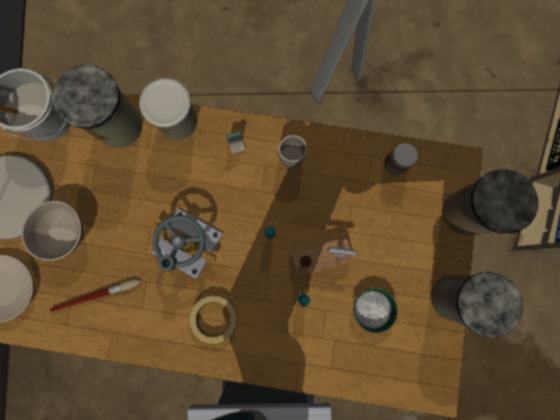

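View pics/side0.png

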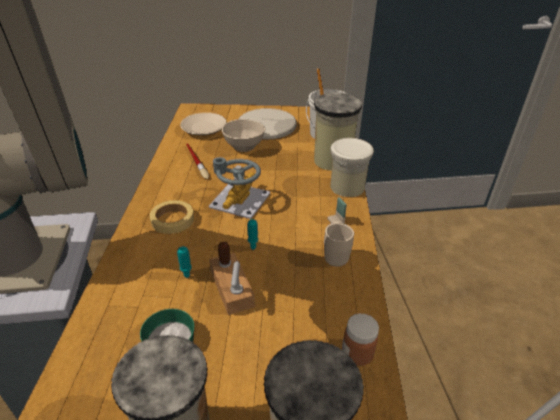

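```bash
python3 - <<'E'
from h import *
def cloud(c):
    m=ctrl.camera_model(c); d=np.load(f"{c}0.npy"); r,cc=np.mgrid[:420,:560]
    K=np.array(m["camera_matrix"]);R=Rot.from_quat(m["rotation"]).as_matrix()
    p=np.stack([(cc-K[0,2])/K[0,0],-(r-K[1,2])/K[1,1],-np.ones_like(d)],-1)*d[...,None]
    return p@R.T+np.array(m["origin"])
for c in ["top","side"]:
    P=cloud(c); im=cv2.imread(f"pics/{c}0.png").astype(int)
    def box(x,y,rad,z0,z1): return (np.hypot(P[...,0]-x,P[...,1]-y)<rad)&(P[...,2]>z0)&(P[...,2]<z1)
    for nm,a in dict(handletop=(474,-106,30,84,100),sockettop=(473,183,32,109,125),sock2=(473,175,32,109,125),hub=(517,163,25,98,125),tee=(488,-182,45,70,95),rack=(480,-145,75,31,41),turqA=(535,-29,45,60,130),turqB=(388,-115,50,60,130),wheel=(515,165,75,84,130)).items():
        q=P[box(*a)]; 
        if len(q): print(c,nm,len(q),q.mean(0).round(1),np.median(q,0).round(1),q.min(0).round(),q.max(0).round())
    q=P[box(517,163,70,82,98)]
    from scipy.optimize import least_squares
    f=least_squares(lambda v:np.hypot(q[:,0]-v[0],q[:,1]-v[1])-v[2],[517,163,50],loss="soft_l1",f_scale=3); print(c,"rim",len(q),f.x.round(1))
    q=P[box(482,-145,75,31,41)][:,:2]; 
    print(cv2.minAreaRect(q.astype(np.float32)))
im=cv2.imread("pics/top0.png");a=cv2.resize(im[190:330,120:370],None,fx=3,fy=3,interpolation=cv2.INTER_CUBIC);cv2.imwrite("pics/crop.png",a)
E
```

```text
top handletop 81 [ 468.7 -105.4   90. ] [ 469.2 -104.7   90.4] [ 459. -115.   84.] [478. -96.  96.]
top sockettop 144 [469.1 182.5 112.6] [469.1 183.  112.6] [453. 167. 109.] [485. 198. 116.]
top sock2 144 [469.1 182.5 112.6] [469.1 183.  112.6] [453. 167. 109.] [485. 198. 116.]
top hub 84 [514.8 162.6 101.1] [514.4 162.6 100.8] [504. 150.  98.] [527. 175. 107.]
top tee 165 [ 488.8 -182.7   83.9] [ 489.  -182.2   83.8] [ 481. -214.   72.] [ 498. -152.   89.]
top rack 1217 [ 478.2 -142.7   35.6] [ 477.7 -142.3   35.5] [ 437. -213.   31.] [522. -75.  41.]
top turqA 96 [532.3 -29.4  79.7] [532.  -29.7  80.5] [522. -40.  66.] [544. -19.  86.]
top turqB 106 [ 387.1 -100.3   79.1] [ 386.9 -100.6   80.9] [ 375. -112.   61.] [398. -89.  87.]
top wheel 1318 [510.5 163.3  96.4] [512.4 167.2  94.5] [453. 107.  84.] [570. 217. 116.]
top rim 1066 [514.5 162.2  47.5]
((479.04150390625, -144.6186981201172), (55.878318786621094, 130.06024169921875), 14.535881042480469)
side handletop 72 [ 469.1 -112.2   88.4] [ 468.9 -112.6   88.5] [ 458. -121.   84.] [ 479. -100.   93.]
side sockettop 64 [468.6 177.3 111.8] [468.4 176.5 111.9] [454. 162. 109.] [484. 194. 115.]
side sock2 64 [468.6 177.3 111.8] [468.4 176.5 111.9] [454. 162. 109.] [484. 194. 115.]
side hub 27 [514.  157.8 101.1] [514.1 157.  100.8] [506. 147.  98.] [522. 167. 105.]
side tee 158 [ 488.9 -190.9   83.4] [ 489.  -191.2   83.9] [ 480. -218.   70.] [ 498. -158.   89.]
side rack 1036 [ 478.9 -158.    35.3] [ 477.2 -160.5   35.3] [ 436. -219.   31.] [522. -77.  41.]
side turqA 124 [532.7 -38.3  73.7] [532.5 -39.3  74.7] [522. -45.  60.] [544. -24.  84.]
side turqB 143 [ 386.8 -110.5   74.1] [ 387.  -111.8   75.3] [ 375. -117.   60.] [398. -98.  85.]
side wheel 785 [506.7 156.7  94.9] [508.2 163.   93.4] [452. 101.  84.] [569. 214. 115.]
side rim 652 [515.  155.3  47.4]
((479.228271484375, -147.64260864257812), (56.95708084106445, 134.0186004638672), 14.822652816772461)
```

View pics/crop.png

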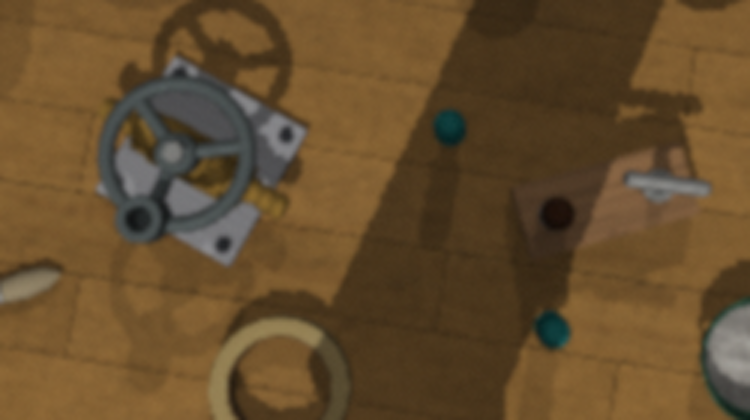

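```bash
cat >> h.py <<'E'
def go(p,yaw=None):
    """travel/angular in tool axes from the present pose to TCP p, tool down, tool x at yaw (deg)"""
    s=ctrl.read_state(); R=Rot.from_quat(s["tcp_rot"])
    print("travel",R.inv().apply(np.array(p)-s["tcp_pos"]).round(1).tolist(),end=" ")
    if yaw is not None:
        a=np.radians(yaw)/2; T=Rot.from_quat([np.cos(a),np.sin(a),0,0]); print("angular",(R.inv()*T).as_rotvec().round(4).tolist(),end="")
    print()
def cloud(m,d):
    r,cc=np.mgrid[:420,:560];K=np.array(m["camera_matrix"]);R=Rot.from_quat(m["rotation"]).as_matrix()
    p=np.stack([(cc-K[0,2])/K[0,0],-(r-K[1,2])/K[1,1],-np.ones_like(d)],-1)*d[...,None]
    return p@R.T+np.array(m["origin"])
E
python3 - <<'E'
from h import *
P=cloud(ctrl.camera_model("top"),np.load("top0.npy")).reshape(-1,3)
P=P[(P[:,0]>180)&(P[:,0]<650)&(P[:,1]<-130)&(P[:,1]>-680)&(P[:,2]>60)]
for y in range(-680,-130,50):
  for x in range(180,650,50):
    q=P[(abs(P[:,0]-x-25)<25)&(abs(P[:,1]-y-25)<25)]
    if len(q)>4: print((x,y,int(q[:,2].max())),end=" ")
print()
go([469,-105.5,210],104.7)
E
```

```text
(530, -580, 187) (580, -580, 187) (330, -530, 178) (380, -530, 179) (480, -530, 186) (530, -530, 187) (580, -530, 186) (630, -530, 186) (280, -480, 179) (330, -480, 179) (380, -480, 177) (430, -480, 178) (480, -480, 188) (530, -480, 187) (580, -480, 187) (630, -480, 185) (280, -430, 178) (330, -430, 179) (380, -430, 177) (430, -430, 176) (530, -430, 186) (580, -430, 187) (480, -230, 88) (480, -180, 87) 
travel [405.7, -367.2, -0.3] angular [0.0001, 0.0, -1.4826]
```

Request:
step_arm(commands=[{"angular":[0,0,0],"travel":[0,0,-40],"hand":50},{"angular":[0,0,-1.4826],"travel":[405.7,-367.2,-40],"hand":50},{"angular":[0,0,-1.4826],"travel":[405.7,-367.2,-40],"hand":50},{"angular":[0,0,-1.4826],"travel":[405.7,-367.2,-40],"hand":50},{"angular":[0,0,-1.4826],"travel":[405.7,-367.2,-40],"hand":50},{"angular":[0,0,-1.4826],"travel":[405.7,-367.2,-40],"hand":50},{"angular":[0,0,-1.4826],"travel":[405.7,-367.2,-40],"hand":50},{"angular":[0,0,-1.4826],"travel":[405.7,-367.2,-40],"hand":50},{"angular":[0,0,-1.4826],"travel":[405.7,-367.2,-40],"hand":50},{"angular":[0,0,-1.4826],"travel":[405.7,-367.2,-40],"hand":50},{"angular":[0,0,-1.4826],"travel":[405.7,-367.2,-30],"hand":50},{"angular":[0,0,-1.4826],"travel":[405.7,-367.2,-30],"hand":50}], squeeze=60)

```text
t: 2.5
tcp_pos: [468.0, -105.4, 238.7]
tcp_rot: [0.611, 0.792, -0.001, -0.001]
wrist_force: [-0.2, -0.1, 0.1]
gripper_width: 0.582
gripper_force: 0.0
```

```bash
python3 - <<'E'
from h import *
m=ctrl.camera_model("wrist"); im,d=ctrl.read_camera("wrist"); cv2.imwrite("pics/w1.png",im)
for q in ctrl.place_of("wrist","handle_center")[:4]: print(q, at_z("",m,q["location"],50))
P=cloud(m,d); q=P[(np.hypot(P[...,0]-469,P[...,1]+105.5)<30)&(P[...,2]>75)&(P[...,2]<100)]
print(len(q),q.mean(0),q.min(0),q.max(0)); print(m["origin"],m["rotation"])
q=P[(np.hypot(P[...,0]-479,P[...,1]+145)<75)&(P[...,2]>32)&(P[...,2]<40)]; print(len(q),cv2.minAreaRect(q[:,:2].astype(np.float32)))
go([469,-105.5,47],104.7)
s=ctrl.read_state();print(s["tcp_pos"],s["wrist_force"],s["qpos"],s["gripper_width"])
E
```

```text
{'location': [179.1, 285.1], 'conf': 0.92} [ 471.57106027 -105.88524551   50.        ]
{'location': [156.4, 217.2], 'conf': 0.68} [ 388.5868855  -100.14896926   50.        ]
{'location': [344.3, 383.1], 'conf': 0.25} [ 664.64002006 -298.00041288   50.        ]
383 [ 469.94470758 -103.89842175   89.3757904 ] [ 458.99488732 -116.09913826   75.11063112] [481.93555094 -94.33068008  94.51881377]
[451.14835698 -36.64971459 403.80431909] [-0.14040369 -0.01734634  0.12757785  0.98168722]
3465 ((480.6925964355469, -144.85728454589844), (56.08555221557617, 130.35520935058594), 14.616177558898926)
travel [0.7, 1.0, 192.5] angular [-0.0008, -0.0001, -0.0016]
[ 468.33612261 -106.37590799  239.49932746] [ 0.01364429 -0.12978352  0.67337239] [-3.57835639e-01  3.15342772e-03 -2.80670318e-01  1.28765881e+00
 -3.32655828e-04  9.57982743e-01] 0.5825174521453501
```

View pics/w1.png

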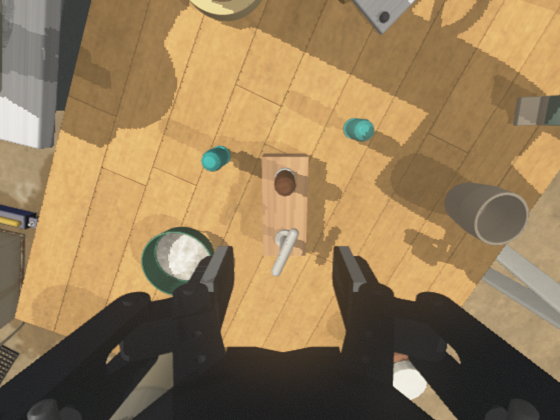

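Request:
step_arm(commands=[{"angular":[0,0,0],"travel":[0,1,50],"hand":50},{"angular":[0,0,0],"travel":[0,1,100],"hand":50},{"angular":[0,0,0],"travel":[0,1,140],"hand":50},{"angular":[0,0,0],"travel":[0,1,170],"hand":50},{"angular":[0,0,0],"travel":[0,1,192],"hand":50},{"angular":[0,0,0],"travel":[0,1,192],"hand":50}])

```text
t: 3.35
tcp_pos: [467.8, -105.8, 46.3]
tcp_rot: [0.612, 0.791, -0.001, -0.002]
wrist_force: [-0.7, 0.5, 0.9]
gripper_width: 0.587
gripper_force: 0.0
```

Request:
step_arm(commands=[{"angular":[0,0,0],"travel":[0,0,0],"hand":30},{"angular":[0,0,0],"travel":[0,0,0],"hand":24},{"angular":[0,0,0],"travel":[0,0,0],"hand":18},{"angular":[0,0,0],"travel":[0,0,0],"hand":15},{"angular":[0,0,0],"travel":[0,0,0],"hand":15},{"angular":[0,0,0],"travel":[0,0,0],"hand":15}], squeeze=60)

```text
t: 4.1
tcp_pos: [470.9, -106.1, 49.4]
tcp_rot: [0.611, 0.792, -0.0, 0.001]
wrist_force: [-2.0, -1.2, 6.1]
gripper_width: 0.248
gripper_force: 58.7
```

Request:
step_arm(commands=[{"angular":[0,0,0],"travel":[0,0,-20],"hand":15},{"angular":[0,0,0],"travel":[0,0,-50],"hand":15},{"angular":[0,0,0],"travel":[0,0,-100],"hand":15},{"angular":[0,0,0],"travel":[0,0,-140],"hand":15},{"angular":[0,0,0],"travel":[50,-12,-140],"hand":15},{"angular":[0,0,0],"travel":[100,-25,-140],"hand":15},{"angular":[0,0,0],"travel":[150,-40,-140],"hand":15},{"angular":[0,0,0],"travel":[150,-40,-140],"hand":15}])

```text
t: 5.1
tcp_pos: [390.6, 32.1, 187.6]
tcp_rot: [0.609, 0.793, 0.0, -0.001]
wrist_force: [-0.0, -0.4, -0.5]
gripper_width: 0.248
gripper_force: 59.2
```

```bash
python3 - <<'E'
from h import *
from scipy.optimize import least_squares
m=ctrl.camera_model("wrist"); im,d=ctrl.read_camera("wrist"); cv2.imwrite("pics/w2.png",im)
for n in ["socket_mouth","wheel_axis","handle_center"]:
  for q in ctrl.place_of("wrist",n)[:3]: print(n,q, at_z("",m,q["location"],114))
P=cloud(m,d); s=P[(np.hypot(P[...,0]-469,P[...,1]-183)<32)&(P[...,2]>108)&(P[...,2]<120)]
print("sock",len(s),s.mean(0),s.min(0),s.max(0))
q=P[(np.hypot(P[...,0]-515,P[...,1]-162)<70)&(P[...,2]>82)&(P[...,2]<98)]
print("rim",least_squares(lambda v:np.hypot(q[:,0]-v[0],q[:,1]-v[1])-v[2],[517,163,50],loss="soft_l1",f_scale=3).x)
go([469,183,187],104.7)
s=ctrl.read_state();print(s["tcp_pos"],s["wrist_force"],s["gripper_width"],s["gripper_force"])
E
```

```text
socket_mouth {'location': [36.6, 448.2], 'conf': 0.65} [471.80077029 182.44936979 114.        ]
wheel_axis {'location': [84.7, 493.5], 'conf': 0.66} [516.74530786 161.73886234 114.        ]
handle_center {'location': [242.5, 281.6], 'conf': 0.69} [398.97792916   0.52487437 114.        ]
handle_center {'location': [269.1, 392.8], 'conf': 0.67} [499.0658678    1.46057896 114.        ]
sock 1585 [469.72878086 182.30251746 114.02631149] [453.66556954 166.40582267 108.03709143] [486.93336312 198.76237549 117.08614728]
rim [514.54457679 162.238483    47.32252242]
travel [129.8, 111.5, 1.1] angular [0.0011, 0.0006, -0.0005]
[393.97041795  29.2329745  188.04970755] [ 0.65832023  0.34882719 -1.79427732] 0.24736859618969595 59.19094499666244
```

View pics/w2.png

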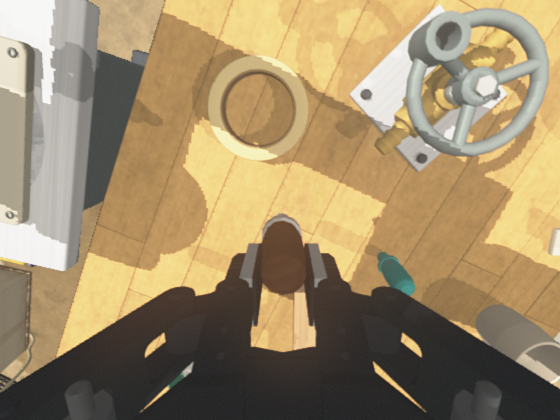

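```bash
python3 - <<'E'
from h import *
m=ctrl.camera_model("wrist"); im,d=ctrl.read_camera("wrist")
s=ctrl.read_state(); R=Rot.from_quat(s["tcp_rot"]).as_matrix(); print(s["tcp_pos"])
P=cloud(m,d)[205:300,255:310]; I=im[205:300,255:310].astype(int)
L=(P-s["tcp_pos"])@R  # tool frame
dark=(L[...,2]<45)&(L[...,2]>-70)&(np.hypot(L[...,0],L[...,1])<25)
for z in range(-55,45,6):
    q=L[dark&(abs(L[...,2]-z)<3)]
    if len(q)>3: print(z,len(q),q.mean(0).round(1),"x",q[:,0].min().round(1),q[:,0].max().round(1),"y",q[:,1].min().round(1),q[:,1].max().round(1))
E
```

```text
[394.03094665  29.05922211 187.99680538]
-55 100 [  5.7   0.1 -54.7] x -2.1 11.5 y -10.5 11.7
-49 114 [  4.9   0.2 -48.8] x -7.0 11.0 y -11.1 12.2
-43 1394 [  2.    0.8 -42.5] x -11.3 11.1 y -11.6 12.7
-37 588 [  6.7   0.7 -37.5] x -11.6 12.1 y -12.0 13.1
-31 339 [  8.8   0.6 -31.4] x -12.1 12.5 y -12.5 13.7
-25 224 [ 10.2   0.2 -25.5] x 4.8 12.7 y -12.7 13.2
-19 173 [  9.9   0.6 -19.1] x 5.1 12.3 y -10.1 11.4
-13 154 [ 10.1  -0.3 -13.1] x 4.4 12.4 y -10.4 11.2
-7 141 [ 9.9  0.2 -7.1] x 1.8 12.2 y -11.5 11.0
-1 65 [10.  -0.4 -1. ] x 5.7 12.1 y -9.2 10.7
5 205 [ 8.5 -1.3  6.5] x -1.7 12.7 y -11.8 12.0
11 114 [9.2 1.2 9.6] x 0.2 12.8 y -11.8 12.1
29 13 [ 6.7 -1.2 30.2] x 5.9 7.3 y -4.3 2.5
35 6 [ 6.4  0.2 33. ] x 5.6 7.1 y -3.7 3.2
```

Request:
step_arm(commands=[{"angular":[0,0,0],"travel":[40,35,0],"hand":15},{"angular":[0,0,0],"travel":[80,70,0],"hand":15},{"angular":[0,0,0],"travel":[115,100,0],"hand":15},{"angular":[0,0,0],"travel":[129,112.5,0],"hand":15},{"angular":[0,0,0],"travel":[129,112.5,0],"hand":15},{"angular":[0,0,0],"travel":[129,112.5,0],"hand":15}])

```text
t: 6.1
tcp_pos: [468.7, 181.7, 187.4]
tcp_rot: [0.611, 0.791, -0.001, -0.0]
wrist_force: [-0.2, -0.5, -1.6]
gripper_width: 0.249
gripper_force: 59.2
```

```bash
python3 - <<'E'
from h import *
s=ctrl.read_state();print(s["tcp_pos"],s["wrist_force"])
m=ctrl.camera_model("wrist"); im,d=ctrl.read_camera("wrist"); cv2.imwrite("pics/w3.png",im)
P=cloud(m,d); L=(P-s["tcp_pos"])@Rot.from_quat(s["tcp_rot"]).as_matrix()
q=P[(np.hypot(P[...,0]-470,P[...,1]-182.5)<32)&(P[...,2]>108)&(P[...,2]<118)]
print(len(q),q.mean(0),q.min(0),q.max(0))
print([ (x["conf"],at_z("",m,x["location"],114)) for x in ctrl.place_of("wrist","socket_mouth")[:2]])
E
```

```text
[468.69736217 181.73488376 187.36060558] [-0.23301817 -0.4514314  -1.58243671]
751 [470.47413855 186.52128104 114.14585125] [454.75815019 169.5061272  108.0423081 ] [487.11334942 198.95075527 116.78989062]
[(0.57, array([468.95630118, 183.88210868, 114.        ]))]
```

View pics/w3.png

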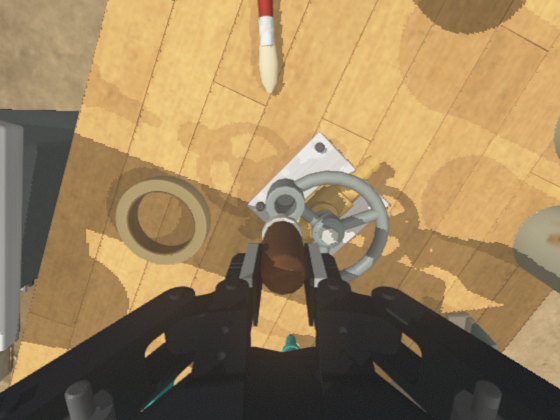

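Request:
step_arm(commands=[{"angular":[0,0,0],"travel":[0.7,1.2,20],"hand":15},{"angular":[0,0,0],"travel":[0.7,1.2,30],"hand":15},{"angular":[0,0,0],"travel":[0.7,1.2,38],"hand":15},{"angular":[0,0,0],"travel":[0.7,1.2,44],"hand":15},{"angular":[0,0,0],"travel":[0.7,1.2,44],"hand":15}])

```text
t: 6.82
tcp_pos: [470.2, 183.8, 143.5]
tcp_rot: [0.611, 0.792, -0.0, 0.0]
wrist_force: [0.3, -1.4, -0.8]
gripper_width: 0.252
gripper_force: 59.2
```

Tip is ~10 mm into the socket with no force; continue down.

Request:
step_arm(commands=[{"angular":[0,0,0],"travel":[0,0,5],"hand":15},{"angular":[0,0,0],"travel":[0,0,10],"hand":15},{"angular":[0,0,0],"travel":[0,0,14],"hand":15},{"angular":[0,0,0],"travel":[0,0,16],"hand":15},{"angular":[0,0,0],"travel":[0,0,16],"hand":15}])

```text
t: 7.45
tcp_pos: [470.2, 184.0, 127.6]
tcp_rot: [0.611, 0.792, -0.0, -0.0]
wrist_force: [-0.5, -0.7, -1.1]
gripper_width: 0.244
gripper_force: 59.2
```

```bash
python3 - <<'E'
from h import *
for i in range(2):
    m=ctrl.camera_model("side"); im,d=ctrl.read_camera("side"); s=ctrl.read_state();print(s["tcp_pos"],s["wrist_force"])
cv2.imwrite("pics/s4.png",cv2.resize(im[120:230,160:320],None,fx=4,fy=4,interpolation=cv2.INTER_CUBIC))
E
```

```text
[470.24550726 184.00780148 127.6767976 ] [ 1.01981552 -0.24069956 -1.13374817]
[470.18701427 184.01652196 127.68320342] [ 0.60292071 -0.61602366 -1.46413523]
```

View pics/s4.png

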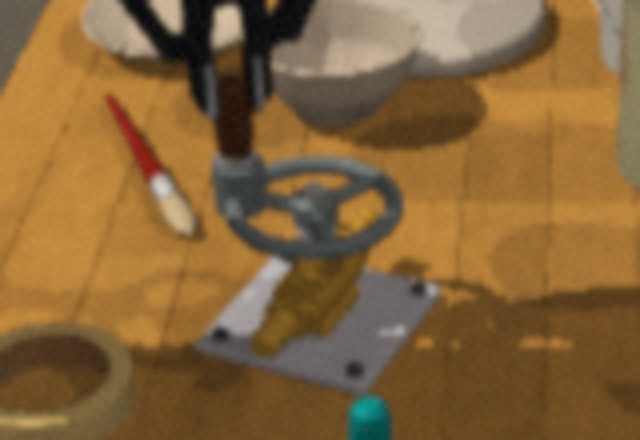

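Request:
step_arm(commands=[{"angular":[0,0,0],"travel":[0,0,1.5],"hand":15},{"angular":[0,0,0],"travel":[0,0,1.5],"hand":15},{"angular":[0,0,0],"travel":[0,0,1.5],"hand":15}])

```text
t: 7.92
tcp_pos: [470.4, 184.0, 127.4]
tcp_rot: [0.611, 0.792, 0.0, 0.0]
wrist_force: [-2.2, -2.2, 5.0]
gripper_width: 0.248
gripper_force: 59.9
```

Request:
step_arm(commands=[{"angular":[0,0,0],"travel":[0,0,1.5],"hand":15},{"angular":[0,0,0],"travel":[0,0,1.5],"hand":15},{"angular":[0,0,0],"travel":[0,0,1.5],"hand":15}])

```text
t: 8.3
tcp_pos: [470.9, 184.4, 127.2]
tcp_rot: [0.611, 0.792, 0.001, 0.0]
wrist_force: [-4.0, -1.6, 11.2]
gripper_width: 0.251
gripper_force: 60.6
```

```bash
cat >> h.py <<'E'
def arc(a0,a1,n,c0=(515,162.2),r=50,yaw=104.7,r0=None,start=None):
    """rows from commanded angle a0 to a1 (deg) in n rows, tool x,y offsets; start: actual commanded xy"""
    X=np.array([np.cos(np.radians(yaw)),np.sin(np.radians(yaw))]);Y=np.array([X[1],-X[0]])
    p=lambda a,rr:np.array(c0)+rr*np.array([np.cos(np.radians(a)),np.sin(np.radians(a))])
    s=p(a0,r) if start is None else np.array(start)
    for a in np.linspace(a0,a1,n+1)[1:]:
        d=p(a,r)-s; print('{"angular":[0,0,0],"travel":[%.1f,%.1f,0],"hand":15},'%(d@X,d@Y))
    print("end cmd",p(a1,r))
def ang(c0=(515,162.2)):
    s=ctrl.read_state();d=s["tcp_pos"][:2]-np.array(c0);f=s["wrist_force"];u=d/np.hypot(*d)
    print("ang",np.degrees(np.arctan2(d[1],d[0])).round(2),"r",np.hypot(*d).round(2),"z",s["tcp_pos"][2].round(2),"F rad",(f[:2]@u).round(2),"tan(ccw)",(f[1]*u[0]-f[0]*u[1]).round(2),"z",f[2].round(2),"t",round(s["t"],2),"tilt",np.degrees(Rot.from_quat(s["tcp_rot"]).magnitude()).round(2))
E
python3 -c "
from h import *
ang()
arc(154,14,12,start=(470.2,183.9))"
```

```text
ang 153.31 r 49.39 z 127.22 F rad 2.83 tan(ccw) 3.2 z 11.21 t 8.3 tilt 179.95
{"angular":[0,0,0],"travel":[7.2,7.3,0],"hand":15},
{"angular":[0,0,0],"travel":[12.6,15.9,0],"hand":15},
{"angular":[0,0,0],"travel":[16.1,25.5,0],"hand":15},
{"angular":[0,0,0],"travel":[17.6,35.5,0],"hand":15},
{"angular":[0,0,0],"travel":[17.0,45.7,0],"hand":15},
{"angular":[0,0,0],"travel":[14.4,55.5,0],"hand":15},
{"angular":[0,0,0],"travel":[9.9,64.6,0],"hand":15},
{"angular":[0,0,0],"travel":[3.6,72.6,0],"hand":15},
{"angular":[0,0,0],"travel":[-4.2,79.1,0],"hand":15},
{"angular":[0,0,0],"travel":[-13.1,84.0,0],"hand":15},
{"angular":[0,0,0],"travel":[-22.8,86.9,0],"hand":15},
{"angular":[0,0,0],"travel":[-33.0,87.8,0],"hand":15},
end cmd [563.51478631 174.29609478]
```

Request:
step_arm(commands=[{"angular":[0,0,0],"travel":[7.2,7.3,0],"hand":15},{"angular":[0,0,0],"travel":[12.6,15.9,0],"hand":15},{"angular":[0,0,0],"travel":[16.1,25.5,0],"hand":15},{"angular":[0,0,0],"travel":[17.6,35.5,0],"hand":15},{"angular":[0,0,0],"travel":[17.0,45.7,0],"hand":15},{"angular":[0,0,0],"travel":[14.4,55.5,0],"hand":15},{"angular":[0,0,0],"travel":[14.4,55.5,0],"hand":15}])

```text
t: 9.18
tcp_pos: [522.2, 211.9, 127.3]
tcp_rot: [0.611, 0.792, 0.001, 0.001]
wrist_force: [-2.1, -3.1, 8.9]
gripper_width: 0.247
gripper_force: 60.4
```

```bash
python3 -c "
from h import *
ang()
arc(84,14,6)"
```

```text
ang 81.76 r 50.19 z 127.28 F rad -3.4 tan(ccw) 1.67 z 8.89 t 9.18 tilt 179.83
{"angular":[0,0,0],"travel":[-4.5,9.1,0],"hand":15},
{"angular":[0,0,0],"travel":[-10.8,17.1,0],"hand":15},
{"angular":[0,0,0],"travel":[-18.6,23.6,0],"hand":15},
{"angular":[0,0,0],"travel":[-27.5,28.5,0],"hand":15},
{"angular":[0,0,0],"travel":[-37.3,31.4,0],"hand":15},
{"angular":[0,0,0],"travel":[-47.4,32.3,0],"hand":15},
end cmd [563.51478631 174.29609478]
```

Request:
step_arm(commands=[{"angular":[0,0,0],"travel":[-4.5,9.1,0],"hand":15},{"angular":[0,0,0],"travel":[-10.8,17.1,0],"hand":15},{"angular":[0,0,0],"travel":[-18.6,23.6,0],"hand":15},{"angular":[0,0,0],"travel":[-27.5,28.5,0],"hand":15},{"angular":[0,0,0],"travel":[-37.3,31.4,0],"hand":15},{"angular":[0,0,0],"travel":[-47.4,32.3,0],"hand":15},{"angular":[0,0,0],"travel":[-47.4,32.3,0],"hand":15}])

```text
t: 10.05
tcp_pos: [564.7, 175.3, 127.4]
tcp_rot: [0.611, 0.792, 0.002, 0.0]
wrist_force: [-2.9, 2.1, 9.0]
gripper_width: 0.25
gripper_force: 60.4
```

```bash
python3 -c "
from h import *
ang()
for a in range(14,-170,-12): print(a);arc(a,a-12,2)" | grep -v end
```

```text
ang 14.81 r 51.38 z 127.37 F rad -2.26 tan(ccw) 2.74 z 9.03 t 10.05 tilt 180.0
14
{"angular":[0,0,0],"travel":[-5.2,-0.3,0],"hand":15},
{"angular":[0,0,0],"travel":[-10.4,-1.2,0],"hand":15},
2
{"angular":[0,0,0],"travel":[-5.0,-1.4,0],"hand":15},
{"angular":[0,0,0],"travel":[-9.9,-3.4,0],"hand":15},
-10
{"angular":[0,0,0],"travel":[-4.6,-2.4,0],"hand":15},
{"angular":[0,0,0],"travel":[-9.0,-5.3,0],"hand":15},
-22
{"angular":[0,0,0],"travel":[-4.0,-3.3,0],"hand":15},
{"angular":[0,0,0],"travel":[-7.7,-7.1,0],"hand":15},
-34
{"angular":[0,0,0],"travel":[-3.2,-4.1,0],"hand":15},
{"angular":[0,0,0],"travel":[-6.0,-8.5,0],"hand":15},
-46
{"angular":[0,0,0],"travel":[-2.3,-4.7,0],"hand":15},
{"angular":[0,0,0],"travel":[-4.1,-9.6,0],"hand":15},
-58
{"angular":[0,0,0],"travel":[-1.3,-5.1,0],"hand":15},
{"angular":[0,0,0],"travel":[-2.0,-10.3,0],"hand":15},
-70
{"angular":[0,0,0],"travel":[-0.2,-5.2,0],"hand":15},
{"angular":[0,0,0],"travel":[0.1,-10.5,0],"hand":15},
-82
{"angular":[0,0,0],"travel":[0.9,-5.2,0],"hand":15},
{"angular":[0,0,0],"travel":[2.3,-10.2,0],"hand":15},
-94
{"angular":[0,0,0],"travel":[1.9,-4.9,0],"hand":15},
{"angular":[0,0,0],"travel":[4.4,-9.5,0],"hand":15},
-106
{"angular":[0,0,0],"travel":[2.9,-4.4,0],"hand":15},
{"angular":[0,0,0],"travel":[6.2,-8.4,0],"hand":15},
-118
{"angular":[0,0,0],"travel":[3.7,-3.7,0],"hand":15},
{"angular":[0,0,0],"travel":[7.9,-6.9,0],"hand":15},
-130
{"angular":[0,0,0],"travel":[4.4,-2.8,0],"hand":15},
{"angular":[0,0,0],"travel":[9.1,-5.1,0],"hand":15},
-142
{"angular":[0,0,0],"travel":[4.9,-1.8,0],"hand":15},
{"angular":[0,0,0],"travel":[10.0,-3.1,0],"hand":15},
-154
{"angular":[0,0,0],"travel":[5.2,-0.8,0],"hand":15},
{"angular":[0,0,0],"travel":[10.4,-1.0,0],"hand":15},
-166
{"angular":[0,0,0],"travel":[5.2,0.3,0],"hand":15},
{"angular":[0,0,0],"travel":[10.4,1.2,0],"hand":15},
```

Request:
step_arm(commands=[{"angular":[0,0,0],"travel":[-5.2,-0.3,0],"hand":15},{"angular":[0,0,0],"travel":[-10.4,-1.2,0],"hand":15},{"angular":[0,0,0],"travel":[-10.4,-1.2,0],"hand":15}])

```text
t: 10.42
tcp_pos: [566.4, 165.8, 127.5]
tcp_rot: [0.611, 0.792, 0.003, -0.0]
wrist_force: [-1.7, 3.2, 8.9]
gripper_width: 0.25
gripper_force: 60.3
```

Request:
step_arm(commands=[{"angular":[0,0,0],"travel":[-5.0,-1.4,0],"hand":15},{"angular":[0,0,0],"travel":[-9.9,-3.4,0],"hand":15},{"angular":[0,0,0],"travel":[-9.9,-3.4,0],"hand":15}])

```text
t: 10.8
tcp_pos: [566.2, 155.4, 127.5]
tcp_rot: [0.611, 0.792, 0.003, 0.0]
wrist_force: [-1.4, 3.3, 7.9]
gripper_width: 0.251
gripper_force: 60.2
```

Request:
step_arm(commands=[{"angular":[0,0,0],"travel":[-4.6,-2.4,0],"hand":15},{"angular":[0,0,0],"travel":[-9.0,-5.3,0],"hand":15},{"angular":[0,0,0],"travel":[-9.0,-5.3,0],"hand":15}])

```text
t: 11.18
tcp_pos: [563.9, 145.2, 127.5]
tcp_rot: [0.611, 0.792, 0.004, 0.001]
wrist_force: [0.2, 3.1, 7.6]
gripper_width: 0.249
gripper_force: 60.0
```

Request:
step_arm(commands=[{"angular":[0,0,0],"travel":[-4.0,-3.3,0],"hand":15},{"angular":[0,0,0],"travel":[-7.7,-7.1,0],"hand":15},{"angular":[0,0,0],"travel":[-7.7,-7.1,0],"hand":15}])

```text
t: 11.55
tcp_pos: [559.3, 135.7, 127.4]
tcp_rot: [0.611, 0.792, 0.003, 0.001]
wrist_force: [0.6, 1.8, 6.2]
gripper_width: 0.248
gripper_force: 59.9
```

Request:
step_arm(commands=[{"angular":[0,0,0],"travel":[-3.2,-4.1,0],"hand":15},{"angular":[0,0,0],"travel":[-6.0,-8.5,0],"hand":15},{"angular":[0,0,0],"travel":[-6.0,-8.5,0],"hand":15}])

```text
t: 11.92
tcp_pos: [557.8, 130.0, 128.4]
tcp_rot: [0.61, 0.792, 0.009, 0.004]
wrist_force: [11.1, 7.7, -0.3]
gripper_width: 0.25
gripper_force: 59.1
```

Request:
step_arm(commands=[{"angular":[0,0,0],"travel":[-0.7,-2.0,1],"hand":15},{"angular":[0,0,0],"travel":[-0.7,-2.0,1],"hand":15},{"angular":[0,0,0],"travel":[-0.7,-2.0,1],"hand":15}])

```text
t: 12.3
tcp_pos: [557.7, 129.6, 128.4]
tcp_rot: [0.61, 0.792, 0.01, 0.005]
wrist_force: [11.2, 8.3, 1.0]
gripper_width: 0.251
gripper_force: 59.4
```

```bash
python3 - <<'E'
from h import *
ang(); ang((516,162.2))
s=ctrl.read_state(); print(s["tcp_pos"],s["wrist_force"])
ang()
m=ctrl.camera_model("side"); im,d=ctrl.read_camera("side")
cv2.imwrite("pics/s5.png",cv2.resize(im[120:230,160:320],None,fx=4,fy=4,interpolation=cv2.INTER_CUBIC))
R=Rot.from_quat(s["tcp_rot"]).as_matrix()
mw=ctrl.camera_model("wrist"); iw,dw=ctrl.read_camera("wrist"); P=cloud(mw,dw)
L=(P[205:300,255:310]-s["tcp_pos"])@R
for z in range(-55,25,6):
    q=L[(np.hypot(L[...,0],L[...,1])<25)&(abs(L[...,2]-z)<3)]
    if len(q)>3: print(z,len(q),q.mean(0).round(1),"x",q[:,0].max().round(1),"y",q[:,1].min().round(1),q[:,1].max().round(1))
q=P[(np.hypot(P[...,0]-555,P[...,1]-131)<32)&(P[...,2]>108)&(P[...,2]<118)]
print(len(q),q.mean(0),q.min(0),q.max(0))
E
```

```text
ang -37.36 r 53.76 z 128.36 F rad 3.82 tan(ccw) 13.39 z 0.95 t 12.3 tilt 179.47
ang -38.02 r 52.97 z 128.36 F rad 3.67 tan(ccw) 13.43 z 0.95 t 12.3 tilt 179.47
[557.73053671 129.57466377 128.35634228] [11.16129646  8.31907347  0.95076802]
ang -37.36 r 53.76 z 128.36 F rad 3.82 tan(ccw) 13.39 z 0.95 t 12.3 tilt 179.47
-55 102 [  5.6  -0.3 -54.8] x 11.3 y -10.5 11.7
-49 115 [  4.7   0.1 -48.8] x 10.8 y -11.0 12.2
-43 1293 [  1.4   0.8 -42.4] x 10.9 y -11.6 12.7
-37 675 [  5.3   0.5 -37.4] x 11.3 y -12.1 13.2
-31 405 [  8.8   0.7 -31.2] x 12.8 y -12.6 13.7
-25 266 [ 10.5   1.  -25.2] x 13.3 y -12.7 13.4
-19 239 [ 11.3   1.4 -19. ] x 14.2 y -9.9 12.1
-13 203 [ 11.8   1.2 -13. ] x 14.9 y -10.4 12.5
-7 176 [12.4  1.5 -7.3] x 15.1 y -10.6 12.8
-1 109 [13.4  1.8 -1.2] x 15.2 y -8.0 11.9
5 279 [13.   2.2  5.9] x 17.5 y -9.9 13.8
11 370 [12.3  4.1 12.4] x 18.4 y -12.0 17.4
17 196 [12.2  7.  14.7] x 18.0 y -12.1 17.5
23 10 [13.4 -7.6 23.3] x 15.4 y -12.0 7.0
843 [559.98197398 145.5095176  114.21226397] [543.62231854 128.20258679 108.00697455] [576.0689326  154.0531656  117.96769368]
```

View pics/s5.png

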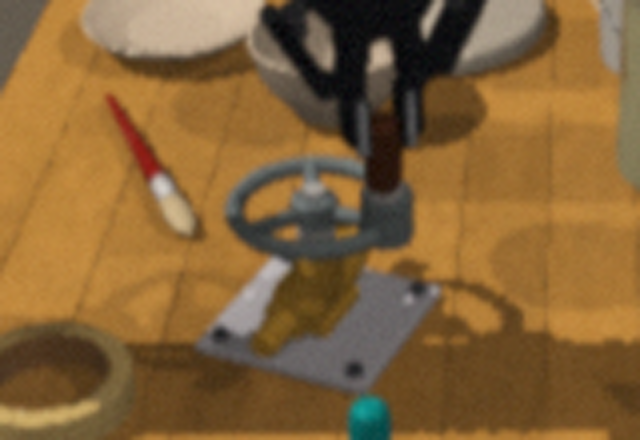

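Request:
step_arm(commands=[{"angular":[0,0,0],"travel":[4,7,0],"hand":15},{"angular":[0,0,0],"travel":[9,14.5,0],"hand":15},{"angular":[0,0,0],"travel":[9,14.5,1],"hand":15},{"angular":[0,0,0],"travel":[9,14.5,1],"hand":15}])

```text
t: 12.9
tcp_pos: [562.6, 138.4, 127.4]
tcp_rot: [0.611, 0.792, 0.003, 0.002]
wrist_force: [-2.9, 0.5, 15.7]
gripper_width: 0.25
gripper_force: 60.7
```

```bash
cat >> h.py <<'E'
def chk(guess):
    s=ctrl.read_state(); R=Rot.from_quat(s["tcp_rot"]).as_matrix()
    mw=ctrl.camera_model("wrist"); iw,dw=ctrl.read_camera("wrist"); P=cloud(mw,dw)
    L=(P[205:300,255:310]-s["tcp_pos"])@R
    for z in (-25,-19,-13,-7,-1,5):
        q=L[(np.hypot(L[...,0],L[...,1])<25)&(abs(L[...,2]-z)<3)]
        if len(q)>3: print(z,"xmax",q[:,0].max().round(1),"y",q[:,1].min().round(1),q[:,1].max().round(1))
    q=P[(np.hypot(P[...,0]-guess[0],P[...,1]-guess[1])<26)&(P[...,2]>109)&(P[...,2]<117)]
    e=[np.percentile(q[:,0],1),np.percentile(q[:,0],99),np.percentile(q[:,1],99)]
    print("socket",(e[0]+e[1])/2,e[2]-16.2,"width",e[1]-e[0],len(q)); print("tcp",s["tcp_pos"].round(2),s["wrist_force"].round(2),"rot",s["tcp_rot"].round(4))
E
python3 -c "
from h import *
ang((515.7,162.2)); chk((560,137.5))"
```

```text
ang -26.85 r 52.61 z 127.35 F rad -2.82 tan(ccw) -0.82 z 15.7 t 12.9 tilt 179.76
-25 xmax 12.5 y -12.7 13.8
-19 xmax 12.8 y -10.1 11.6
-13 xmax 12.9 y -10.3 11.3
-7 xmax 13.0 y -11.3 11.5
-1 xmax 12.7 y -8.8 10.9
5 xmax 13.8 y -11.1 12.6
socket 561.7031993933077 141.04127231229356 width 31.178129784706016 782
tcp [562.64 138.44 127.35] [-2.89  0.54 15.7 ] rot [0.6106 0.7919 0.0027 0.0021]
```

Request:
step_arm(commands=[{"angular":[0,0,0],"travel":[0,0,0],"hand":15},{"angular":[0,0,0],"travel":[-2.2,-2,0],"hand":15},{"angular":[0,0,0],"travel":[-4.4,-4.1,0],"hand":15},{"angular":[0,0,0],"travel":[-4.4,-4.1,0],"hand":15},{"angular":[0,0,0],"travel":[-4.4,-4.1,0],"hand":15}], squeeze=110)

```text
t: 13.58
tcp_pos: [561.1, 134.3, 127.8]
tcp_rot: [0.611, 0.792, 0.005, 0.002]
wrist_force: [-1.0, 3.1, 15.5]
gripper_width: 0.227
gripper_force: 107.6
```

```bash
python3 -c "
from h import *
ang((515.7,162.2)); chk((560,137.5))
arc(-29,91,10,c0=(515.7,162.2),start=(557.2,132.2))"
```

```text
ang -31.59 r 53.28 z 127.84 F rad -2.47 tan(ccw) 2.13 z 15.49 t 13.57 tilt 179.74
-25 xmax 12.8 y -12.7 13.8
-19 xmax 13.3 y -9.4 11.6
-13 xmax 13.3 y -10.5 11.9
-7 xmax 13.7 y -10.8 11.6
-1 xmax 13.7 y -8.6 11.3
5 xmax 15.1 y -11.1 12.6
socket 560.4303912979087 138.62010844575354 width 31.312800972489185 791
tcp [561.09 134.29 127.84] [-0.99  3.11 15.49] rot [0.6106 0.792  0.0048 0.0022]
{"angular":[0,0,0],"travel":[13.3,10.0,0],"hand":15},
{"angular":[0,0,0],"travel":[22.7,14.5,0],"hand":15},
{"angular":[0,0,0],"travel":[32.8,17.0,0],"hand":15},
{"angular":[0,0,0],"travel":[43.3,17.3,0],"hand":15},
{"angular":[0,0,0],"travel":[53.6,15.5,0],"hand":15},
{"angular":[0,0,0],"travel":[63.3,11.5,0],"hand":15},
{"angular":[0,0,0],"travel":[71.9,5.6,0],"hand":15},
{"angular":[0,0,0],"travel":[79.1,-2.0,0],"hand":15},
{"angular":[0,0,0],"travel":[84.6,-10.8,0],"hand":15},
{"angular":[0,0,0],"travel":[88.1,-20.7,0],"hand":15},
end cmd [514.82737968 212.19238476]
```

Request:
step_arm(commands=[{"angular":[0,0,0],"travel":[-2.2,-2,0],"hand":15},{"angular":[0,0,0],"travel":[-4.4,-4.1,0],"hand":15},{"angular":[0,0,0],"travel":[-4.4,-4.1,0],"hand":15},{"angular":[0,0,0],"travel":[-4.4,-4.1,0],"hand":15}])

```text
t: 14.12
tcp_pos: [559.9, 130.8, 128.1]
tcp_rot: [0.61, 0.792, 0.007, 0.002]
wrist_force: [1.7, 6.9, 12.9]
gripper_width: 0.229
gripper_force: 107.7
```

```bash
python3 -c "
from h import *
ang((515.7,162.2)); chk((560,137.5))
arc(-29,91,10,c0=(515.7,162.2),start=(554.4,126.9))"
```

```text
ang -35.36 r 54.22 z 128.05 F rad -2.64 tan(ccw) 6.62 z 12.88 t 14.12 tilt 179.75
-25 xmax 13.2 y -12.7 13.7
-19 xmax 13.4 y -9.4 11.6
-13 xmax 14.0 y -10.5 12.0
-7 xmax 14.5 y -10.8 11.7
-1 xmax 14.4 y -8.6 11.4
5 xmax 16.2 y -10.4 13.2
socket 559.7797895478507 137.38580162977104 width 31.034374444018567 836
tcp [559.92 130.83 128.05] [ 1.68  6.93 12.88] rot [0.6102 0.7922 0.0075 0.0022]
{"angular":[0,0,0],"travel":[17.7,14.1,0],"hand":15},
{"angular":[0,0,0],"travel":[27.1,18.6,0],"hand":15},
{"angular":[0,0,0],"travel":[37.3,21.1,0],"hand":15},
{"angular":[0,0,0],"travel":[47.7,21.4,0],"hand":15},
{"angular":[0,0,0],"travel":[58.0,19.5,0],"hand":15},
{"angular":[0,0,0],"travel":[67.7,15.5,0],"hand":15},
{"angular":[0,0,0],"travel":[76.3,9.7,0],"hand":15},
{"angular":[0,0,0],"travel":[83.5,2.1,0],"hand":15},
{"angular":[0,0,0],"travel":[89.0,-6.8,0],"hand":15},
{"angular":[0,0,0],"travel":[92.5,-16.6,0],"hand":15},
end cmd [514.82737968 212.19238476]
```

Request:
step_arm(commands=[{"angular":[0,0,0],"travel":[9,9.5,0],"hand":15},{"angular":[0,0,0],"travel":[17.7,14.1,-1],"hand":15},{"angular":[0,0,0],"travel":[27.1,18.6,-1],"hand":15},{"angular":[0,0,0],"travel":[37.3,21.1,-1],"hand":15},{"angular":[0,0,0],"travel":[47.7,21.4,-1],"hand":15},{"angular":[0,0,0],"travel":[58.0,19.5,-1],"hand":15},{"angular":[0,0,0],"travel":[67.7,15.5,-1],"hand":15},{"angular":[0,0,0],"travel":[76.3,9.7,-1],"hand":15},{"angular":[0,0,0],"travel":[83.5,2.1,-1],"hand":15},{"angular":[0,0,0],"travel":[89,-6.8,-1],"hand":15},{"angular":[0,0,0],"travel":[92.5,-16.6,-1],"hand":15},{"angular":[0,0,0],"travel":[92.5,-16.6,-1],"hand":15}])

```text
t: 15.68
tcp_pos: [517.9, 211.9, 127.5]
tcp_rot: [0.611, 0.792, 0.002, 0.004]
wrist_force: [0.1, -2.0, 11.9]
gripper_width: 0.227
gripper_force: 108.0
```

```bash
python3 -c "
from h import *
ang((515.7,162.2)); chk((515,211))
arc(91,271,12,c0=(515.7,162.2))
arc(271,451,12,c0=(515.7,162.2))"
```

```text
ang 87.46 r 49.73 z 127.54 F rad -1.99 tan(ccw) -0.23 z 11.87 t 15.68 tilt 179.58
-25 xmax 12.5 y -12.7 13.8
-19 xmax 12.4 y -9.0 10.5
-13 xmax 12.7 y -10.5 11.5
-7 xmax 12.5 y -10.9 11.7
-1 xmax 12.2 y -8.6 10.9
5 xmax 13.3 y -11.1 12.7
socket 519.9134056878129 212.39594037633844 width 31.40322242723903 641
tcp [517.9  211.89 127.54] [ 0.15 -2.   11.87] rot [0.6109 0.7917 0.0021 0.0037]
{"angular":[0,0,0],"travel":[1.4,-13.0,0],"hand":15},
{"angular":[0,0,0],"travel":[-0.6,-25.9,0],"hand":15},
{"angular":[0,0,0],"travel":[-5.9,-37.8,0],"hand":15},
{"angular":[0,0,0],"travel":[-14.0,-48.0,0],"hand":15},
{"angular":[0,0,0],"travel":[-24.6,-55.7,0],"hand":15},
{"angular":[0,0,0],"travel":[-36.7,-60.4,0],"hand":15},
{"angular":[0,0,0],"travel":[-49.7,-61.8,0],"hand":15},
{"angular":[0,0,0],"travel":[-62.6,-59.8,0],"hand":15},
{"angular":[0,0,0],"travel":[-74.6,-54.6,0],"hand":15},
{"angular":[0,0,0],"travel":[-84.7,-46.4,0],"hand":15},
{"angular":[0,0,0],"travel":[-92.4,-35.9,0],"hand":15},
{"angular":[0,0,0],"travel":[-97.2,-23.7,0],"hand":15},
end cmd [516.57262032 112.20761524]
{"angular":[0,0,0],"travel":[-1.4,13.0,0],"hand":15},
{"angular":[0,0,0],"travel":[0.6,25.9,0],"hand":15},
{"angular":[0,0,0],"travel":[5.9,37.8,0],"hand":15},
{"angular":[0,0,0],"travel":[14.0,48.0,0],"hand":15},
{"angular":[0,0,0],"travel":[24.6,55.7,0],"hand":15},
{"angular":[0,0,0],"travel":[36.7,60.4,0],"hand":15},
{"angular":[0,0,0],"travel":[49.7,61.8,0],"hand":15},
{"angular":[0,0,0],"travel":[62.6,59.8,0],"hand":15},
{"angular":[0,0,0],"travel":[74.6,54.6,0],"hand":15},
{"angular":[0,0,0],"travel":[84.7,46.4,0],"hand":15},
{"angular":[0,0,0],"travel":[92.4,35.9,0],"hand":15},
{"angular":[0,0,0],"travel":[97.2,23.7,0],"hand":15},
end cmd [514.82737968 212.19238476]
```

Request:
step_arm(commands=[{"angular":[0,0,0],"travel":[1.4,-13.0,0],"hand":15},{"angular":[0,0,0],"travel":[-0.6,-25.9,0],"hand":15},{"angular":[0,0,0],"travel":[-5.9,-37.8,0],"hand":15},{"angular":[0,0,0],"travel":[-14.0,-48.0,0],"hand":15},{"angular":[0,0,0],"travel":[-24.6,-55.7,0],"hand":15},{"angular":[0,0,0],"travel":[-36.7,-60.4,0],"hand":15},{"angular":[0,0,0],"travel":[-49.7,-61.8,0],"hand":15},{"angular":[0,0,0],"travel":[-62.6,-59.8,0],"hand":15},{"angular":[0,0,0],"travel":[-74.6,-54.6,0],"hand":15},{"angular":[0,0,0],"travel":[-84.7,-46.4,0],"hand":15},{"angular":[0,0,0],"travel":[-92.4,-35.9,0],"hand":15},{"angular":[0,0,0],"travel":[-97.2,-23.7,0],"hand":15}])

```text
t: 17.23
tcp_pos: [517.5, 111.8, 127.5]
tcp_rot: [0.611, 0.792, 0.001, 0.001]
wrist_force: [-4.9, -0.5, 17.4]
gripper_width: 0.225
gripper_force: 109.6
```

```bash
python3 -c "
from h import *
ang((515.7,162.2)); chk((516,112))"
```

```text
ang -87.98 r 50.47 z 127.55 F rad 0.29 tan(ccw) -4.93 z 17.37 t 17.23 tilt 179.86
-25 xmax 12.5 y -12.7 13.7
-19 xmax 12.7 y -9.6 10.5
-13 xmax 12.8 y -10.5 11.4
-7 xmax 13.2 y -11.4 11.5
-1 xmax 12.7 y -8.7 10.4
5 xmax 13.9 y -11.7 12.6
socket 516.0250728632103 112.44100212922235 width 31.234830815379325 651
tcp [517.48 111.76 127.55] [-4.91 -0.46 17.37] rot [6.107e-01 7.918e-01 6.000e-04 1.200e-03]
```

Request:
step_arm(commands=[{"angular":[0,0,0],"travel":[-1.4,13.0,-1],"hand":15},{"angular":[0,0,0],"travel":[0.6,25.9,-1.5],"hand":15},{"angular":[0,0,0],"travel":[5.9,37.8,-1.5],"hand":15},{"angular":[0,0,0],"travel":[14.0,48.0,-1.5],"hand":15},{"angular":[0,0,0],"travel":[24.6,55.7,-1.5],"hand":15},{"angular":[0,0,0],"travel":[36.7,60.4,-1.5],"hand":15},{"angular":[0,0,0],"travel":[49.7,61.8,-1.5],"hand":15},{"angular":[0,0,0],"travel":[62.6,59.8,-1.5],"hand":15},{"angular":[0,0,0],"travel":[74.6,54.6,-1.5],"hand":15},{"angular":[0,0,0],"travel":[84.7,46.4,-1.5],"hand":15},{"angular":[0,0,0],"travel":[92.4,35.9,-1.5],"hand":15},{"angular":[0,0,0],"travel":[97.2,23.7,-1.5],"hand":15}])

```text
t: 18.77
tcp_pos: [518.0, 211.8, 127.6]
tcp_rot: [0.611, 0.792, 0.002, 0.004]
wrist_force: [3.4, -3.2, 4.8]
gripper_width: 0.228
gripper_force: 108.2
```

```bash
python3 -c "
from h import *
ang((515.7,162.2)); chk((516,212))"
```

```text
ang 87.4 r 49.68 z 127.63 F rad -3.05 tan(ccw) -3.55 z 4.78 t 18.77 tilt 179.58
-25 xmax 12.4 y -12.6 13.9
-19 xmax 12.5 y -8.9 11.1
-13 xmax 12.5 y -9.9 12.0
-7 xmax 12.6 y -10.9 11.8
-1 xmax 12.1 y -9.8 11.4
5 xmax 12.4 y -11.1 12.7
socket 520.143192227586 212.3587951302792 width 31.293138365836967 628
tcp [517.95 211.83 127.63] [ 3.41 -3.21  4.78] rot [0.611  0.7916 0.0018 0.0036]
```

Request:
step_arm(commands=[{"angular":[0,0,0],"travel":[1.4,-13.0,0],"hand":15},{"angular":[0,0,0],"travel":[-0.6,-25.9,0],"hand":15},{"angular":[0,0,0],"travel":[-5.9,-37.8,0],"hand":15},{"angular":[0,0,0],"travel":[-14.0,-48.0,0],"hand":15},{"angular":[0,0,0],"travel":[-24.6,-55.7,0],"hand":15},{"angular":[0,0,0],"travel":[-36.7,-60.4,0],"hand":15},{"angular":[0,0,0],"travel":[-49.7,-61.8,0],"hand":15},{"angular":[0,0,0],"travel":[-62.6,-59.8,0],"hand":15},{"angular":[0,0,0],"travel":[-74.6,-54.6,0],"hand":15},{"angular":[0,0,0],"travel":[-84.7,-46.4,0],"hand":15},{"angular":[0,0,0],"travel":[-92.4,-35.9,0],"hand":15},{"angular":[0,0,0],"travel":[-97.2,-23.7,0],"hand":15}])

```text
t: 20.32
tcp_pos: [515.7, 111.8, 127.6]
tcp_rot: [0.611, 0.792, -0.0, -0.0]
wrist_force: [-5.6, -0.9, 15.7]
gripper_width: 0.227
gripper_force: 109.8
```

```bash
python3 -c "
from h import *
ang((515.7,162.2)); chk((516,112))
arc(-89,-29,5,c0=(515.7,162.2))"
```

```text
ang -90.05 r 50.39 z 127.63 F rad 0.9 tan(ccw) -5.63 z 15.66 t 20.32 tilt 179.97
-25 xmax 12.6 y -12.7 13.8
-19 xmax 12.8 y -9.5 10.6
-13 xmax 13.0 y -10.5 11.5
-7 xmax 13.1 y -11.4 11.5
-1 xmax 12.8 y -10.4 10.3
5 xmax 14.0 y -11.1 12.0
socket 514.1959529285674 112.50065094081226 width 31.446362745191948 646
tcp [515.66 111.81 127.63] [-5.63 -0.9  15.66] rot [ 6.107e-01  7.918e-01 -5.000e-04 -2.000e-04]
{"angular":[0,0,0],"travel":[-1.4,10.4,0],"hand":15},
{"angular":[0,0,0],"travel":[-0.6,20.8,0],"hand":15},
{"angular":[0,0,0],"travel":[2.3,30.8,0],"hand":15},
{"angular":[0,0,0],"travel":[7.3,40.0,0],"hand":15},
{"angular":[0,0,0],"travel":[14.0,48.0,0],"hand":15},
end cmd [559.43098536 137.95951899]
```

Request:
step_arm(commands=[{"angular":[0,0,0],"travel":[-1.4,10.4,0],"hand":15},{"angular":[0,0,0],"travel":[-0.6,20.8,-1],"hand":15},{"angular":[0,0,0],"travel":[2.3,30.8,-1],"hand":15},{"angular":[0,0,0],"travel":[7.3,40.0,-1],"hand":15},{"angular":[0,0,0],"travel":[14.0,48.0,-1],"hand":15},{"angular":[0,0,0],"travel":[14.0,48.0,-1],"hand":15},{"angular":[0,0,0],"travel":[14.0,48.0,-1],"hand":15}])

```text
t: 21.25
tcp_pos: [560.0, 137.8, 127.6]
tcp_rot: [0.611, 0.792, 0.0, 0.001]
wrist_force: [0.4, -1.1, 5.9]
gripper_width: 0.23
gripper_force: 108.7
```

```bash
python3 -c "
from h import *
ang((515.7,162.2)); chk((559.8,137.5))"
```

```text
ang -28.79 r 50.56 z 127.65 F rad 0.88 tan(ccw) -0.76 z 5.92 t 21.25 tilt 179.89
-25 xmax 12.5 y -12.7 13.3
-19 xmax 12.5 y -9.0 11.1
-13 xmax 12.9 y -10.5 11.5
-7 xmax 12.9 y -10.8 11.6
-1 xmax 12.5 y -8.6 11.4
5 xmax 13.6 y -11.1 12.6
socket 559.8221973282638 137.69413567125628 width 31.205277461485593 601
tcp [560.01 137.85 127.65] [ 0.4  -1.09  5.92] rot [6.107e-01 7.919e-01 5.000e-04 1.000e-03]
```

```bash
python3 -c "
from h import *
s=ctrl.read_state();print(s['joint_velocities'].round(4),s['gripper_force']);print(ctrl.sign_off())"
```

```text
[-0.0014 -0.0018 -0.0019 -0.0022  0.0004 -0.0001] 108.66038488224149
the job is handed in; nothing more can be done
None
```

I handed the job in at about 21 s of the 72 s. The valve was turned shut against its stop, then backed off two full turns anticlockwise, landing within about 0.4° of the stop direction by the wrist camera. The handle is still gripped, upright and home in its socket with the wheel at rest. The hand-in returned no verdict, and I took no last picture of the T-key, cup, tile and jar.

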